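Lock the spray arm on its spindle with the sprung hitch pin

ROBOT

A 6-joint arm with a two-finger parallel gripper is mounted at the origin on a cart in front of the work surface, level with it; the furniture and walls round the work are solid. World frame = base frame: x ahead of the robot, y to its left, z up, the work surface at z = 0. Lengths are in m, angles in rad, forces in N, time in s.
With the tool pointing down it reaches from about 0.35 to 0.775 m from the base axis. Payload 5.5 kg.
Tool frame: the origin (TCP) lies midway between the tips of the shut fingers; the grasp point (between the pads) lies 19 mm behind it; z points along the fingers, x is the direction in which the jaws open and shut, and the axes are right-handed (so a half turn about z gives the same grasp; the last joint's range is limited). The gripper opens to 85 mm and grips with 20 to 120 N. Pads are 22 mm wide; open, the fingers measure 114 mm over their backs; the gripper's body (76 mm by 85 mm) begins 54 mm behind the grasp point. The pads swing forward as they close: fully open they stand 13 mm farther back than shut.
Start: joints at [1.208, 0.313, 0.046, 1.304, 0, 1.431], TCP at [0.127, 0.561, 0.231] pointing down, gripper open.
Joint ranges: [-2.76, 2.76], [-0.86, 1.69], [-1.03, 1.26], [-2.2, 2.34], [-1.47, 1.5], [-3.14, 3.14]. Speed limits (rad/s): [2.57, 2.57, 3.14, 3.14, 3.14, 3.14].

INTERFACE

Orientations are given as a unit quaternion [w, x, y, z].
In Python, from workcell import env gives the robot as it stands. The module is installed in compiled form; this text tells all that it offers.
- The arm moves only by the tool apply_moves, never from a script. Its argument "moves" is a list of rows, each a list of 3 entries, a list of its own where there are three numbers: the shift along the tool's x, y, z in cm, then the turn about the tool's z in degrees, then the opening, from 0 (shut) to 1 (fully open). In form: [[[x, y, z], yaw, gripper], ...]. A call has exactly 10 rows; each row is the pose to reach, as a shift and turn from the pose commanded when the call began, along the tool's axes at that moment; what a row does not reach only later rows make up. A row lasts 1/8 s, in which the tool goes at most 62.5 mm and 10.7 degrees, less where a joint would pass 70% of its speed; a pose out of reach is approached as far as the arm can. A call with a gripper value outside its range is refused whole. The fingers move at their own pace and stop on an object; "squeeze" is the grip in N (left out, the last holds). Time passes only in rows, so rows that repeat a pose let the fingers close, or fill a call up. It gives the time, the measured TCP pose, the force and the opening at its end, in the units of the state.
- env.get_state(): the state, without advancing time (a new reading comes with each control period).
- env.read_camera(name): name is "scene" or "top" or "wrist"; returns a dict with "pixels" (400x640x3 uint8, red, green, blue), "fov_y" (degrees; the focal length in pixels is half the picture's height over the tangent of half this angle, whatever the lens; pixels are square), "cx", "cy" (the principal point, pixels), "world_from_camera" (4x4, takes a point from camera to world coordinates); the wrist camera has in their place "hand_eye" (4x4, takes a point from camera to tool coordinates, whose origin is the TCP and whose axes are the tool frame's). Camera axes: x right, y down, z forward; pixel columns grow to the right and rows downward; lengths in m; the calibration is good to about 2 mm. A picture is of the moment at which its call begins: read the wrist's pose just before it. There is no depth.
- env.hand_in(): hands the job in, once; it reports no verdict.
The state is a dict: "clock": time; "joint_pos": joint angles; "qvel": joint speeds; "tau": joint torques, N m; "tcp_pos": TCP position; "orientation": TCP orientation; "wrist_force": force on the tool from outside, world axes, zero at the start; "ft_torque": the same for the moment, N m; "finger_gap": finger opening in m.
Only numpy, scipy, OpenCV 4.12 (cv2) and the standard library are available. Lean on these libraries where they do the work, as an engineer would, in place of code of your own. Each camera call takes 0.05 s, during which the arm holds its last target.

TASK

Take the red-headed hitch pin out of its blue parking block and push it down through the cross hole in the square spindle end of the spray-arm stand until its collar sits flush on the spindle, with its loop pointing the way the spindle end points; the spindle floats along its axis, so feel for the hole gently and never force the pin. Then press the yellow tab down so that the sprung loop swings over the spindle end and snaps behind the lip underneath, let go, and leave the other things on the worktop where they are.

Things in the scene. Friction and masses are not known exactly. Their poses are not given: they have to be found in the camera images.
- stand: Fixed grey and steel stand with a level spindle, axis 75 mm up. Origin on the worktop below point seat. Its -x is the way the spindle end points (roughly to the robot), y across, z up. Behind the square end, from 20 mm behind the hole, come a grey hub (32 mm dia., top at 91 mm) and the crosswise spray tube (140 mm long); the upright behind them is 95 mm high.
- seat (a point): Fixed point of the stand 86 mm above its origin: on the flat top of the square spindle end, midway of the cross hole's range. The 9.5 mm vertical hole (chamfer 1 mm) lies in the mid plane but anywhere up to 7 mm before or behind this point along the stand's x: the spindle floats, unmeasured, up to 7.5 mm each way along its axis against about 8 N friction.
- lip (a point): Fixed point of the stand: where the middle of the lip is when the spindle is at mid float (the lip itself moves with the spindle). Square end: 22 mm wide and high, from 18 mm behind the hole to 15 mm before it. The lip is a rounded edge along y, 7 mm thick, 15 mm before the hole, reaching 3.5 mm below and in front of the end.
- park: Fixed blue parking block, 30 x 30 mm and 45 mm high, on a 64 mm steel foot 6 mm thick; the pin stands upright in its 9.5 mm hole. Origin on the worktop under the hole.
- pin: Hitch pin, upright. Origin: centre of its collar's underside (18 mm dia.), which rests on park or spindle. Below: shank 8 mm dia., 29 mm long, blunt tip 6 mm wide. Above: red grip 16 mm along x, 22 mm along y, to 45 mm height; hold it from 16 mm height up. Loop hinge at 8 mm height along y, eyes 14 to 20 mm to each side, under 14 mm height; the loop reaches to the pin's -x. 145 g.
- loop (a joint): Loop angle, rad: 0 open (as at the start, wire bow 36 mm to the pin's -x), growing as it swings down. With the pin home the bow meets the lip at about 0.7, crests it at 0.85 (bow sprung lengthways, 4 N/mm) and snaps behind: it stays at 0.9 to 1.13 (stop). A weak spring reopens a loop that is not caught. Pressing over takes about 5 to 10 N on the tab.
- tab (a point): Middle of the loop's yellow thumb bar, 8 mm thick, 42 mm wide along the pin's y, 52 mm from the hinge. Open: 49 mm to the pin's -x and 26 mm above the pin's origin. Pressed, it goes down almost straight (out to 52 mm, back to 43 mm) to 21 mm below that origin when the loop is caught.
- oil_spray: green-capped spray can, 52 mm dia., 171 mm high, a bystander; origin under its centre
- tape_roll: roll of beige tape, 65 mm dia., 19 mm high, a bystander; origin under its centre
- timer: white digital timer, 66x66x19 mm, a bystander; origin under its centre
- handpiece: steel dental handpiece with a blue ring, 17x132x20 mm, a bystander; origin under its centre
There are look-alikes about, which are no part of the job. What is shaped like the pin but turquoise is not meant.

How it is judged:
By the outcome, as a careful person would: the job done as asked, in the order asked, and still so for the second after the job is handed in, with the robot touching nothing.
It also fails if it takes over 64 s, if anything falls off the work surface, if the arm or the gripper's body presses on something with over 40 N, if the wrist force passes 120 N, or if a joint passes its speed limit or range.

## Working session

There is one attempt and no reset: what is moved stays moved. The work goes in short steps, Python scripts to look and compute and a tool call to move; the robot and the scene stay as the last step left them, time stands still between calls to the robot, and variables do not carry over. Pictures are saved under pics/ and viewed, and the job is handed in when it is done.

Besides the shell and the picture viewer there is one more tool, called after "Emit:" as name(argument=value, ...) on one line, values as JSON. apply_moves: Moves the arm, as the interface text tells. Its arguments: {"type":"object","properties":{"moves":{"type":"array","items":{"type":"array"}},"squeeze":{"type":"number"}},"required":["moves"]}

```bash
mkdir -p pics; cat > h.py <<'E'
import numpy as np,cv2
from workcell import env
from scipy.spatial.transform import Rotation as R
def grab(name,fn=None):
    s=env.get_state(); d=env.read_camera(name)
    if name=="wrist":
        q=s['orientation'];T=np.eye(4);T[:3,:3]=R.from_quat([q[1],q[2],q[3],q[0]]).as_matrix();T[:3,3]=s['tcp_pos']
        d['T']=T@np.array(d['hand_eye'])
    else: d['T']=np.array(d['world_from_camera'])
    d['f']=200/np.tan(np.radians(d['fov_y'])/2)
    im=d['pixels'][:,:,::-1].copy(); d['im']=im
    if fn: cv2.imwrite(fn,im); np.save(fn+'.npy',np.r_[d['T'].ravel(),d['f'],d['cx'],d['cy']])
    return d
def cal(fn):
    a=np.load(fn+'.npy');return dict(T=a[:16].reshape(4,4),f=a[16],cx=a[17],cy=a[18],im=cv2.imread(fn))
def ray(d,u,v):
    r=np.array([(u-d['cx'])/d['f'],(v-d['cy'])/d['f'],1]);return d['T'][:3,3],d['T'][:3,:3]@r
def onz(d,u,v,z):
    o,r=ray(d,u,v);return o+r*(z-o[2])/r[2]
def tri(ps):
    A=np.zeros((3,3));b=np.zeros(3)
    for d,u,v in ps:
        o,r=ray(d,u,v);r=r/np.linalg.norm(r);P=np.eye(3)-np.outer(r,r);A+=P;b+=P@o
    x=np.linalg.solve(A,b);res=[np.linalg.norm(np.cross(x-ray(d,u,v)[0],ray(d,u,v)[1]/np.linalg.norm(ray(d,u,v)[1]))) for d,u,v in ps]
    return x,res
def proj(d,p):
    c=np.linalg.inv(d['T'])@np.r_[p,1];return c[0]/c[2]*d['f']+d['cx'],c[1]/c[2]*d['f']+d['cy']
def crop(fn,out,x0,y0,x1,y1,k):
    cv2.imwrite(out,cv2.resize(cv2.imread(fn)[y0:y1,x0:x1],None,fx=k,fy=k,interpolation=cv2.INTER_CUBIC))
E
python3 - <<'E'
from h import *
for n in("scene","top","wrist"):
    d=grab(n,f"pics/{n}0.png");print(n,d['f'],d['cx'],d['cy'],d['T'][:3].round(3).tolist())
s=env.get_state();print({k:np.round(v,3) for k,v in s.items()})
E
```

```text
scene 435.8886371477455 319.5747858544097 203.4000888400405 [[-0.631, -0.539, 0.558, 0.083], [-0.775, 0.419, -0.473, 0.245], [0.021, -0.731, -0.682, 0.667]]
top 399.2464473981085 320.91796665904906 198.06529935165972 [[-0.007, -0.996, 0.091, 0.485], [-1.0, 0.004, -0.026, -0.133], [0.025, -0.091, -0.996, 1.026]]
wrist 293.63110264319994 318.6318535282906 199.0472576230289 [[0.22, 0.926, 0.308, 0.047], [0.975, -0.208, -0.071, 0.578], [-0.002, 0.316, -0.949, 0.373]]
{'clock': np.float64(0.15), 'joint_pos': array([1.208, 0.314, 0.045, 1.304, 0.   , 1.431]), 'qvel': array([ 0.   , -0.003,  0.004,  0.001,  0.002,  0.   ]), 'tau': array([ 2.0000e-03, -4.8106e+01,  2.9882e+01,  1.4000e-02, -0.0000e+00,
        0.0000e+00]), 'tcp_pos': array([0.127, 0.56 , 0.231]), 'orientation': array([ 0.   ,  0.781,  0.624, -0.001]), 'wrist_force': array([ 0.422, -0.056,  0.458]), 'ft_torque': array([-0.012, -0.063,  0.012]), 'finger_gap': np.float64(0.086)}
```

View pics/scene0.png

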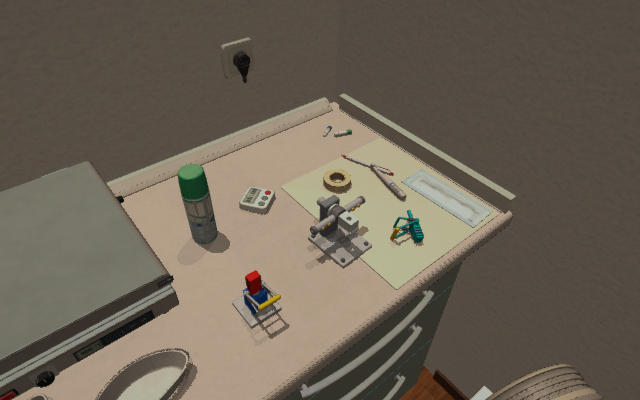

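View pics/top0.png

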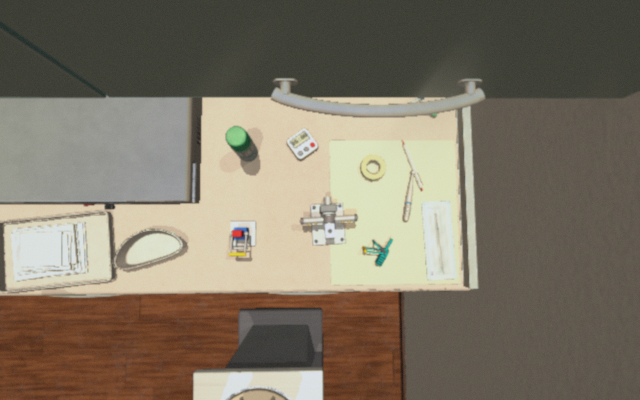

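View pics/wrist0.png

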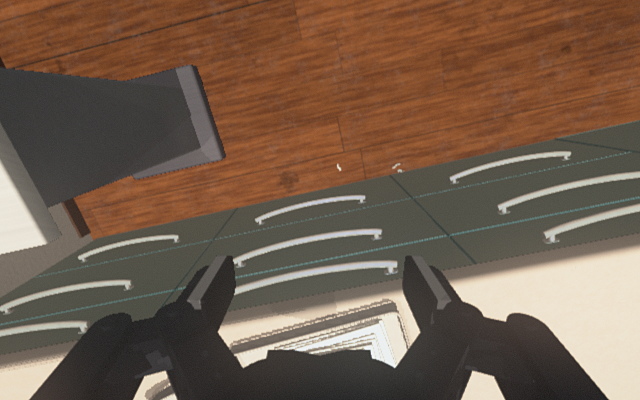

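The only red-headed pin is at scene (254,283) / top (240,234), standing in the blue block. The turquoise look-alike lies at scene (410,228) / top (380,252). The stand is at scene (340,225) / top (327,220). I'll enlarge these to confirm.

```bash
python3 - <<'E'
from h import *
a=cv2.resize(cv2.imread('pics/scene0.png')[255:335,220:300],(400,400),interpolation=cv2.INTER_CUBIC)
b=cv2.resize(cv2.imread('pics/scene0.png')[185:265,295:375],(400,400),interpolation=cv2.INTER_CUBIC)
cv2.imwrite('pics/c1.png',np.hstack([a,b]))
a=cv2.resize(cv2.imread('pics/top0.png')[210:270,210:270],(400,400),interpolation=cv2.INTER_CUBIC)
b=cv2.resize(cv2.imread('pics/top0.png')[190:250,297:357],(400,400),interpolation=cv2.INTER_CUBIC)
cv2.imwrite('pics/c2.png',np.hstack([a,b]))
E
```

```text
(no output)
```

View pics/c1.png

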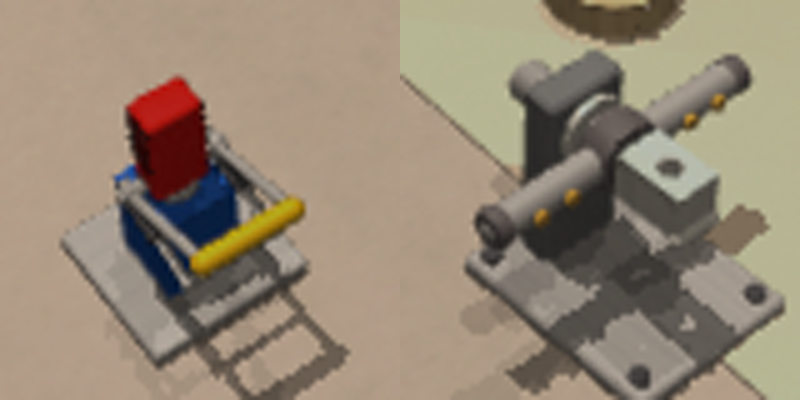

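View pics/c2.png

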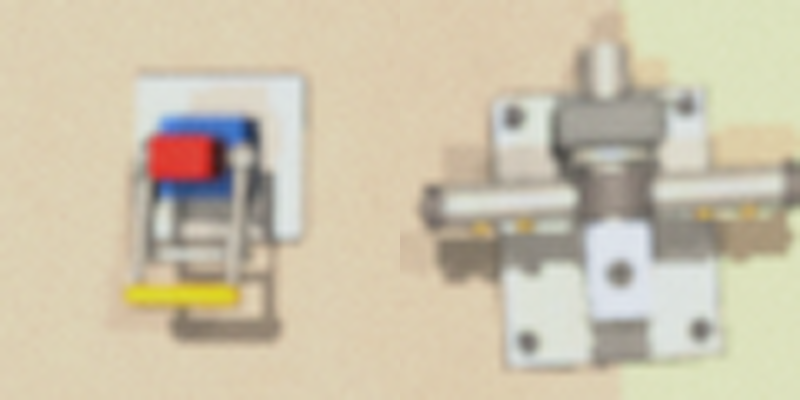

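The crops confirm it: the red grip stands upright in the blue block with the yellow tab toward the robot, and the spindle hole is visible at about scene (349,218) and top (329,231). Next I'll measure both.

```bash
cat > m1.py <<'E'
from h import *
S=cal('pics/scene0.png');T=cal('pics/top0.png')
def mask(d,lo,hi,box=None):
    h=cv2.cvtColor(d['im'],cv2.COLOR_BGR2HSV);m=cv2.inRange(h,lo,hi)
    if box: k=np.zeros_like(m);x0,y0,x1,y1=box;k[y0:y1,x0:x1]=1;m=m*k
    return m
def big(m):
    n,l,s,c=cv2.connectedComponentsWithStats(m);i=1+np.argmax(s[1:,4]);return (l==i).astype(np.uint8),c[i],s[i]
for n,d,bx in(('S',S,(220,255,300,335)),('T',T,(210,210,270,270))):
    for c,lo,hi in(('red',(0,150,90),(8,255,255)),('yel',(22,150,90),(32,255,255))):
        m,ce,st=big(mask(d,lo,hi,bx));p=cv2.minAreaRect(np.argwhere(m)[:,::-1].astype(np.float32));print(n,c,ce.round(1),st,cv2.boxPoints(p).round(1).tolist())
for n,d,bx in(('S',S,(340,208,360,226)),('T',T,(322,224,336,238))):
    g=cv2.cvtColor(d['im'],cv2.COLOR_BGR2GRAY);x0,y0,x1,y1=bx;print(n);print(g[y0:y1,x0:x1])
E
python3 m1.py
```

```text
S red [252.5 275.9] [245 271  15  11  97] [[244.89999389648438, 275.8999938964844], [256.1000061035156, 269.1000061035156], [260.1000061035156, 275.79998779296875], [248.89999389648438, 282.5]]
S yel [268.9 301.5] [259 295  22  15 102] [[257.6000061035156, 305.6000061035156], [278.29998779296875, 293.20001220703125], [280.70001220703125, 297.20001220703125], [260.0, 309.6000061035156]]
T red [236.8 233.1] [233 231   9   6  45] [[233.0, 231.0], [241.0, 231.0], [241.0, 236.0], [233.0, 236.0]]
T yel [237. 254.] [229 253  17   3  47] [[229.0, 255.0], [229.0, 253.0], [245.0, 253.0], [245.0, 255.0]]
S
[[ 92  88  85  90 124 151 147 139 126 116 106  93 137 136  79 119 173 177
  177 176]
 [ 96  92  87  84  72 115 130 121 110 100  84  72 111  64  92 172 177 177
  177 177]
 [ 97  93  69  61  42  56 122 111  91  75  71  76  81  80 142 175 176 177
  176 177]
 [ 96  56  38  50  71 118 180 144  87  67 119 173 152 175 177 177 177 177
  177 177]
 [ 46  40  50 117 181 185 185 185 158 123 174 177 177 176 177 177 177 177
  176 176]
 [ 50  81 119 181 185 184 184 185 185 185 179 178 177 177 177 176 176 17
[... 1162 characters left out ...]
3 163 211 223 226 227 226 225 225 225 222 179 133]
 [139 140 158 207 224 224 226 224 224 226 227 223 183 133]
 [141 141 153 201 225 225 221 212 209 218 225 223 188 147]
 [185 165 159 204 223 219 196 167 159 191 218 223 208 188]
 [218 204 179 206 222 205 162 127 126 157 206 223 220 219]
 [221 221 198 209 223 205 156 130 127 159 208 225 223 222]
 [224 220 205 211 223 217 188 157 152 185 218 223 225 224]
 [222 221 211 216 223 224 216 204 202 214 225 226 225 224]
 [222 221 212 211 221 224 225 223 224 225 225 225 226 225]
 [222 222 217 205 218 225 225 226 226 225 226 225 226 225]
 [221 221 217 208 216 223 224 224 223 224 220 221 221 224]
 [222 220 210 194 202 206 205 200 201 198 194 192 207 218]]
```

```bash
cat > m2.py <<'E'
from h import *
from m1 import S,T
E
python3 - <<'E' 2>&1 | tail -30
from m1 import *
print('----')
def dark(d,bx,bg):
    g=cv2.cvtColor(d['im'],cv2.COLOR_BGR2GRAY).astype(float);x0,y0,x1,y1=bx;w=np.clip(bg-5-g[y0:y1,x0:x1],0,None);yy,xx=np.mgrid[y0:y1,x0:x1];return (w*xx).sum()/w.sum(),(w*yy).sum()/w.sum()
hs=dark(S,(345,215,353,221),184);ht=dark(T,(326,227,334,235),224)
print(hs,ht)
for z in (.086,):print('hole',onz(S,*hs,z),onz(T,*ht,z))
print('tri',tri([(S,*hs),(T,*ht)]))
print('red',onz(S,252.5,275.9,.09),onz(T,236.8,233.1,.09),tri([(S,252.5,275.9),(T,236.8,233.1)]))
y=[(S,268.9,301.5),(T,237,254)];print('yel',onz(*y[0],.071),onz(*y[1],.071),tri(y))
# yellow ends top/scene
print('yel ends S',onz(S,259.5,306.5,.071),onz(S,279,295.5,.071))
print('red ends S',[onz(S,*p,.09)[:2].round(3) for p in((245.5,276),(256,269.6),(260,275.5),(249,282))])
# spindle sides direction: top square end edges
# stand foot corners from top crop
for p in((370,0),):pass
sc=60/400
for nm,(cx,cy) in dict(fl=(524,343),fr=(700,329),bl=(512,117),br=(685,105)).items():
    print(nm,onz(T,297+(cx-400)*sc,190+cy*sc,.008)[:2].round(3))
for nm,(cx,cy) in dict(bl=(135,75),br=(304,75),fr=(302,240)).items():
    print('park',nm,onz(T,210+cx*sc,210+cy*sc,.006)[:2].round(3))
for nm,(cx,cy) in dict(tubeL=(433,205),tubeR=(795,185)).items():
    print(nm,onz(T,297+(cx-400)*sc,190+cy*sc,.075)[:2].round(3))
for nm,(cx,cy) in dict(L0=(585,225),R0=(653,222),L1=(592,320),R1=(655,318)).items():
    print(nm,onz(T,297+(cx-400)*sc,190+cy*sc,.086)[:2].round(3))
E
```

```text
[185 165 159 204 223 219 196 167 159 191 218 223 208 188]
 [218 204 179 206 222 205 162 127 126 157 206 223 220 219]
 [221 221 198 209 223 205 156 130 127 159 208 225 223 222]
 [224 220 205 211 223 217 188 157 152 185 218 223 225 224]
 [222 221 211 216 223 224 216 204 202 214 225 226 225 224]
 [222 221 212 211 221 224 225 223 224 225 225 225 226 225]
 [222 222 217 205 218 225 225 226 226 225 226 225 226 225]
 [221 221 217 208 216 223 224 224 223 224 220 221 221 224]
 [222 220 210 194 202 206 205 200 201 198 194 192 207 218]]
----
(np.float64(348.59412550066753), np.float64(218.12016021361816)) (np.float64(329.5189990732159), np.float64(230.59592215013902))
hole [ 0.49314597 -0.1749099   0.086     ] [ 0.49366981 -0.17698732  0.086     ]
tri (array([ 0.49407931, -0.17667105,  0.08413877]), [np.float64(0.0005620196027730948), np.float64(0.0005620196027731834)])
red [0.48746335 0.04236831 0.09      ] [0.4892185  0.03882818 0.09      ] (array([0.48975745, 0.04028347, 0.08586377]), [np.float64(0.0008583712392798324), np.float64(0.0008583712392798115)])
yel [0.44119365 0.04286833 0.071     ] [0.4401871  0.04123547 0.071     ] (array([0.4407554 , 0.04205135, 0.07064179]), [np.float64(0.0009454347043829199), np.float64(0.0009454347043828506)])
yel ends S [0.44266287 0.05990022 0.071     ] [0.44057918 0.02346209 0.071     ]
red ends S [array([0.494, 0.051]), array([0.495, 0.031]), array([0.481, 0.032]), array([0.481, 0.053])]
fl [ 0.467 -0.145]
fr [ 0.472 -0.212]
bl [ 0.553 -0.141]
br [ 0.558 -0.207]
park bl [0.52  0.071]
park br [0.519 0.007]
park fr [0.457 0.007]
tubeL [ 0.518 -0.112]
tubeR [ 0.524 -0.242]
L0 [ 0.51  -0.166]
R0 [ 0.511 -0.19 ]
L1 [ 0.476 -0.168]
R1 [ 0.477 -0.19 ]
```

```bash
cat >> h.py <<'E'
def to(p,yawdeg=None,s=None):
    """tool-frame cm shift and yaw for world target TCP p; yawdeg = world heading of tool x"""
    s=s or env.get_state();q=s['orientation'];M=R.from_quat([q[1],q[2],q[3],q[0]]).as_matrix()
    d=M.T@(np.array(p)-s['tcp_pos'])*100;h=np.degrees(np.arctan2(M[1,0],M[0,0]))
    return d.round(2),round(h,2),None if yawdeg is None else round(-(yawdeg-h),2)
E
python3 -c "
from h import *
print(to((.44,.04,.24),90))"
```

```text
(array([-43.84,  42.03,  -0.89]), np.float64(77.23), np.float64(-12.77))
```

Emit:
apply_moves(moves=[[[-4.4, 4.2, 0], -2, 1], [[-8.8, 8.4, 0], -4, 1], [[-13.2, 12.6, 0], -6, 1], [[-17.6, 16.8, -0.5], -8, 1], [[-22, 21, -0.9], -10, 1], [[-26.4, 25.2, -0.9], -12, 1], [[-30.8, 29.4, -0.9], -12.8, 1], [[-35.2, 33.6, -0.9], -12.8, 1], [[-39.6, 37.8, -0.9], -12.8, 1], [[-43.8, 42, -0.9], -12.8, 1]])

```text
clock: 1.4
tcp_pos: [0.4405, 0.0389, 0.2403]
orientation: [0.0, 0.707, 0.707, 0.0]
wrist_force: [0.8, 0.1, 0.5]
finger_gap: 0.0855
```

```bash
python3 - <<'E'
from h import *
s=env.get_state();print(s['clock'],s['tcp_pos'],s['qvel'].round(3),to((.46,-.17,.24),90))
grab('wrist','pics/w1.png')
E
```

```text
1.4 [0.44052636 0.03887146 0.24030751] [-0.922  0.38   0.395  0.008  0.003 -0.918] (array([-2.089e+01,  1.950e+00,  2.000e-02]), np.float64(90.0), np.float64(0.0))
```

View pics/w1.png

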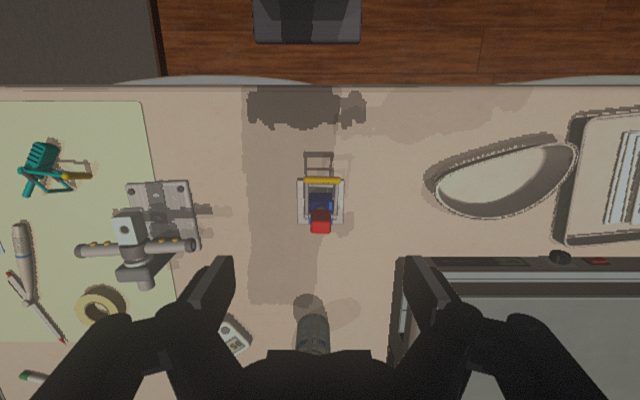

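The picture shows the pin at (320,220), yellow tab at (322,181) and spindle hole near (126,228), but the arm was still settling when it was taken. I'll take it again at rest.

```bash
python3 - <<'E'
from h import *
for i in range(4): grab('wrist')
d=grab('wrist','pics/w2.png');s=env.get_state();print(s['clock'],s['tcp_pos'],np.abs(s['qvel']).max())
print(d['T'].round(3))
im=d['im']
a=cv2.resize(im[165:245,280:360],(400,400),interpolation=cv2.INTER_CUBIC);b=cv2.resize(im[170:290,70:210],(467,400),interpolation=cv2.INTER_CUBIC)
cv2.imwrite('pics/c3.png',np.hstack([a,b])[:,:800])
E
```

```text
1.7 [0.43905597 0.0415139  0.24002623] 0.02350178534441838
[[-0.001  0.949  0.315  0.358]
 [ 1.     0.001  0.     0.04 ]
 [ 0.     0.315 -0.949  0.383]
 [ 0.     0.     0.     1.   ]]
```

View pics/c3.png

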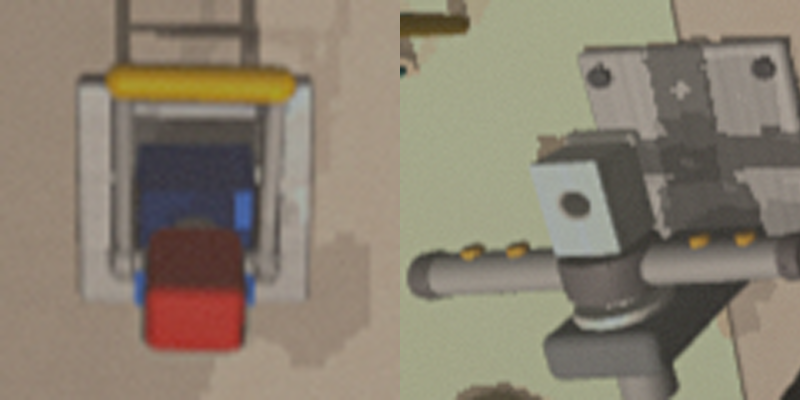

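```bash
python3 - <<'E'
from h import *
d=cal('pics/w2.png')
g=cv2.cvtColor(d['im'],cv2.COLOR_BGR2GRAY);h=cv2.cvtColor(d['im'],cv2.COLOR_BGR2HSV)
for c,lo,hi,z in(('red',(0,150,110),(10,255,255),.09),('redall',(0,120,40),(10,255,255),.09),('yel',(20,130,80),(32,255,255),.071)):
    m=cv2.inRange(h,lo,hi);k=np.zeros_like(m);k[165:245,285:360]=1;m=m*k;p=np.argwhere(m)[:,::-1].astype(np.float32)
    r=cv2.minAreaRect(p);ce=r[0];print(c,len(p),np.round(ce,1),onz(d,*ce,z).round(4),[onz(d,*b,z)[:2].round(4).tolist() for b in cv2.boxPoints(r)])
    if c=='yel':
        v=cv2.fitLine(p,cv2.DIST_L2,0,.01,.01).ravel();print('angle',np.degrees(np.arctan2(v[1],v[0])))
        q0=onz(d,ce[0]-8*v[0],ce[1]-8*v[1],z);q1=onz(d,ce[0]+8*v[0],ce[1]+8*v[1],z);dy=q1-q0;print('pin x heading',np.degrees(np.arctan2(dy[1],dy[0]))-90)
x0,y0,x1,y1=115,220,130,240
print(g[y0:y1,x0:x1])
cv2.imwrite('pics/c4.png',cv2.resize(d['im'][175:295,70:210],None,fx=5,fy=5,interpolation=cv2.INTER_CUBIC))
E
```

```text
red 223 [318.5 228.4] [0.4884 0.0404 0.09  ] [[0.4948, 0.0296], [0.4807, 0.0306], [0.4821, 0.051], [0.4963, 0.0503]]
redall 306 [318.5 222.5] [0.4814 0.0404 0.09  ] [[0.4682, 0.0303], [0.4682, 0.0505], [0.495, 0.0508], [0.4951, 0.03]]
yel 230 [319.5 181.2] [0.4404 0.0415 0.071 ] [[0.4435, 0.021], [0.436, 0.0214], [0.4374, 0.0619], [0.445, 0.0618]]
angle 1.3693868
pin x heading -1.3826703084804564
[[170 169 171 169 170 168 168 169 172 167 167 169 173 159  93]
 [167 166 170 168 170 167 167 167 167 165 168 168 170 168 114]
 [168 166 167 167 168 165 167 166 166 166 165 167 167 169 130]
 [164 165 165 166 167 167 166 166 165 168 166 164 169 171 150]
 [167 165 166 164 168 166 166 167 164 168 165 163 166 169 168]
 [167 166 168 168 167 169 170 168 167 168 166 166 166 171 168]
 [165 169 166 166 165 165 165 167 167 167 168 167 166 166 169]
 [167 167 167 161 144 134 133 133 138 154 167 168 168 166 170]
 [169 168 161 141 104  83  78  77  84 112 145 165 168 166 170]
 [168 164 154 118  85  73  72  72  69  77  99 146 167 166 168]
 [167 164 148 103  77  74  74  77  74  74  76 103 161 167 165]
 [167 165 148 108  79  77  78  76  78  77  72  85 156 167 167]
 [166 168 154 130  91  74  79  77  78  77  77  88 155 167 169]
 [169 165 163 148 120  88  79  78  77  77  78 105 157 167 168]
 [166 168 168 161 147 121 102  93  93  94 114 135 162 167 163]
 [167 167 166 167 160 150 139 130 129 135 145 158 164 167 167]
 [166 165 167 167 167 166 159 159 159 160 161 166 168 165 168]
 [165 165 167 165 168 167 167 167 169 170 165 166 164 166 164]
 [166 167 165 167 166 166 165 165 166 165 165 167 166 165 166]
 [164 167 164 168 165 165 167 166 164 167 166 165 166 165 164]]
```

View pics/c4.png

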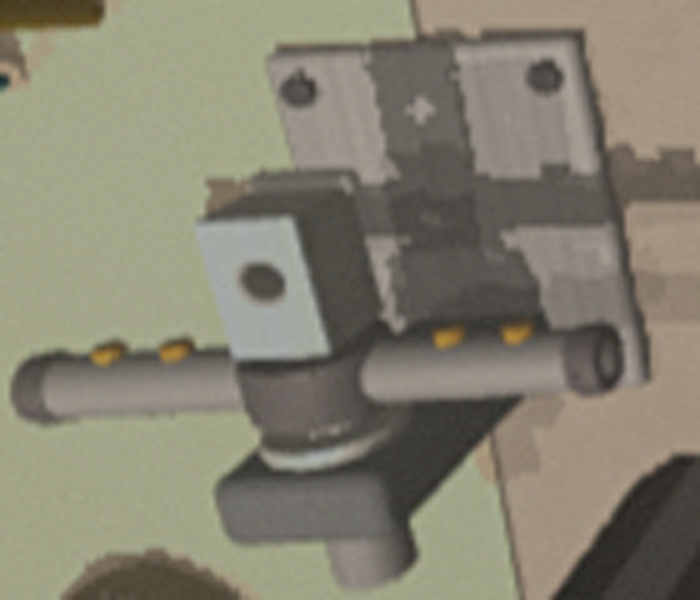

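```bash
python3 - <<'E'
from h import *
d=cal('pics/w2.png')
g=cv2.cvtColor(d['im'],cv2.COLOR_BGR2GRAY).astype(float)
w=np.clip(160-g[225:238,116:128],0,None);yy,xx=np.mgrid[225:238,116:128];u,v=(w*xx).sum()/w.sum(),(w*yy).sum()/w.sum()
print(u,v,onz(d,u,v,.086))
P=lambda x,y,z:onz(d,70+(x-2)/5,175+(y-2)/5,z)[:2]
c=[P(*p,.086) for p in((198,222),(292,215),(330,360),(233,360))];print(np.round(c,4))
for a,b in((0,3),(1,2)):
    e=c[b]-c[a];print('side heading',np.degrees(np.arctan2(e[1],e[0])))
e=c[0]-c[1];print('front heading',np.degrees(np.arctan2(e[1],e[0]))+90)
t=[P(28,388,.075),P(592,358,.075)];e=t[1]-t[0];print('tube',np.round(t,4),np.degrees(np.arctan2(e[1],e[0]))-90)
S=cal('pics/scene0.png')
print(tri([(d,u,v),(S,348.59,218.12),(cal('pics/top0.png'),329.52,230.6)]))
f=[P(298,90,.008),P(545,76,.008)];e=f[1]-f[0];print('bolts',np.degrees(np.arctan2(e[1],e[0]))-90)
print(to((.46,-.17,.24),90))
E
```

```text
122.08153638814017 230.93396226415095 [ 0.49332618 -0.17657987  0.086     ]
[[ 0.4791 -0.1876]
 [ 0.4775 -0.1668]
 [ 0.5126 -0.1654]
 [ 0.5126 -0.1873]]
side heading 0.643245395374695
side heading 2.2688593211345767
front heading 4.539036542612095
tube [[ 0.5257 -0.2454]
 [ 0.5178 -0.1118]] 3.3889667114397923
(array([ 0.49388525, -0.17677292,  0.08477479]), [np.float64(0.0005848453552241448), np.float64(0.0008901569437051255), np.float64(0.00034707057496193575)])
bolts 3.3842065900903435
(array([-2.115e+01,  2.070e+00, -1.000e-02]), np.float64(90.07), np.float64(0.07))
```

Results, all agreeing within 1–2 mm across views:
- **Pin:** (0.4885, 0.040), heading about −1.4°.
- **Hole:** (0.4935, −0.1765).
- **Stand heading:** about 3.4°.

Next is the grasp, with the jaws along the pin's y axis.

```bash
python3 -c "
from h import *
print(to((.4885,.0402,.062),88.6))"
```

```text
(array([-0.15,  4.97, 17.8 ]), np.float64(90.07), np.float64(1.47))
```

Emit:
apply_moves(moves=[[[-0.15, 3, 3], 1.5, 0.8], [[-0.15, 5, 7], 1.5, 0.7], [[-0.15, 5, 10], 1.5, 0.7], [[-0.15, 5, 12], 1.5, 0.7], [[-0.15, 5, 14], 1.5, 0.7], [[-0.15, 5, 16], 1.5, 0.7], [[-0.15, 5, 17.4], 1.5, 0.7], [[-0.15, 5, 17.8], 1.5, 0.7], [[-0.15, 5, 17.8], 1.5, 0.7], [[-0.15, 5, 17.8], 1.5, 0.7]], squeeze=40)

```text
clock: 2.95
tcp_pos: [0.4905, 0.0395, 0.063]
orientation: [0.0, 0.716, 0.698, 0.0]
wrist_force: [0.4, -0.5, 0.2]
finger_gap: 0.0597
```

```bash
python3 - <<'E'
from h import *
d=grab('wrist','pics/w3.png')
e=grab('scene');cv2.imwrite('pics/s3.png',cv2.resize(e['im'][220:340,180:330],None,fx=4,fy=4))
E
```

```text
(no output)
```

View pics/w3.png

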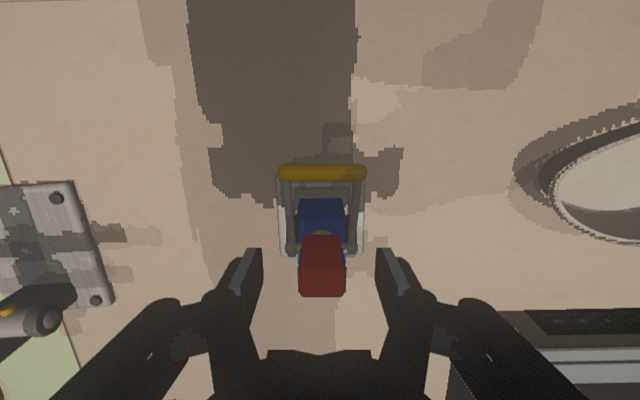

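View pics/s3.png

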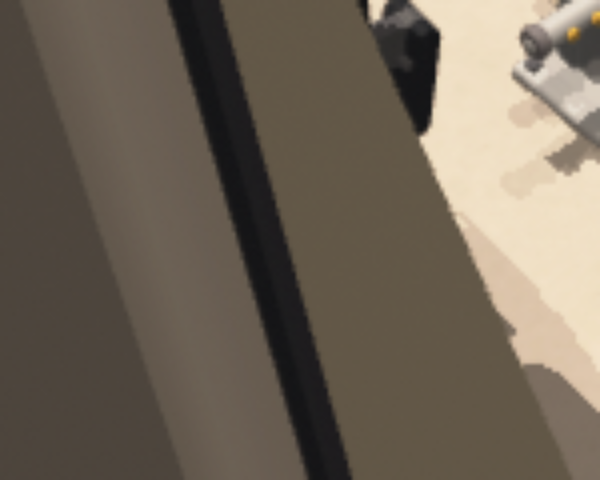

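Emit:
apply_moves(moves=[[[0, 0, 0], 0, 0.4], [[0, 0, 0], 0, 0.1], [[0, 0, 0], 0, 0], [[0, 0, 0], 0, 0], [[0, 0, 0], 0, 0], [[0, 0, 0], 0, 0], [[0, 0, 0], 0, 0], [[0, 0, -0.3], 0, 0], [[0, 0, -0.7], 0, 0], [[0, 0, -1], 0, 0]], squeeze=50)

```text
clock: 4.3
tcp_pos: [0.4896, 0.0394, 0.0723]
orientation: [-0.0, 0.716, 0.698, -0.0]
wrist_force: [0.7, 1.8, -1.8]
finger_gap: 0.0212
```

```bash
python3 - <<'E'
from h import *
d=grab('wrist');d=grab('wrist','pics/w4.png');s=env.get_state();print(s['tcp_pos'],s['wrist_force'],s['ft_torque'],s['finger_gap'])
E
```

```text
[0.4898458  0.03941688 0.07253214] [-0.44808799  2.17905335 -0.56470914] [ 0.40933525 -0.06064833 -0.00233055] 0.021234996217162985
```

View pics/w4.png

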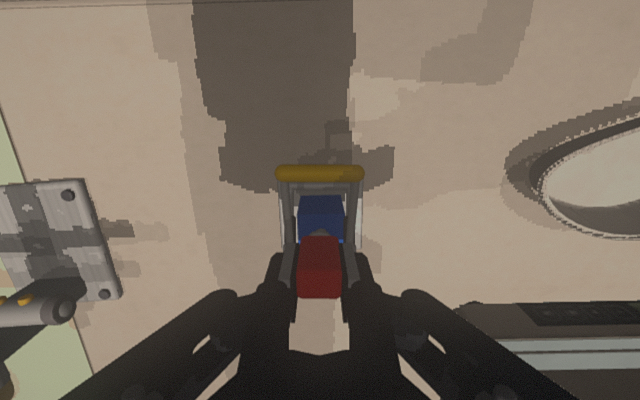

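The grip is good: gap 21 mm and the pin upright. I'll lift it out and carry it to above the hole.

```bash
python3 -c "
from h import *
print(to((.4948,-.1765,.165),93.4))"
```

```text
(array([-21.57,   1.05,  -9.25]), np.float64(88.54), np.float64(-4.86))
```

Emit:
apply_moves(moves=[[[0, 0, -1.5], 0, 0], [[0, 0, -3.5], 0, 0], [[0, 0, -5.5], 0, 0], [[0, 0, -7.5], 0, 0], [[-2, 0.1, -9.2], 0, 0], [[-5, 0.2, -9.2], -1, 0], [[-9, 0.4, -9.2], -2, 0], [[-13.5, 0.7, -9.2], -3, 0], [[-17.5, 0.9, -9.2], -4, 0], [[-20, 1, -9.2], -4.8, 0]])

```text
clock: 5.65
tcp_pos: [0.4946, -0.1632, 0.1653]
orientation: [0.001, 0.687, 0.727, -0.001]
wrist_force: [0.4, 1.5, -1.1]
finger_gap: 0.0216
```

```bash
python3 - <<'E'
from h import *
for i in range(3): grab('top')
s=env.get_state();print(s['tcp_pos'],np.abs(s['qvel']).max(),s['finger_gap'],to((.4948,-.1765,.145),93.4))
S=grab('scene','pics/s5.png');W=grab('wrist','pics/w5.png')
crop('pics/s5.png','pics/s5c.png',270,120,400,240,5)
E
```

```text
[ 0.4945813  -0.16221882  0.16495062] 0.03345912567669829 0.021135687856462162 (array([-1.43, -0.06,  2.  ]), np.float64(93.18), np.float64(-0.22))
```

View pics/s5c.png

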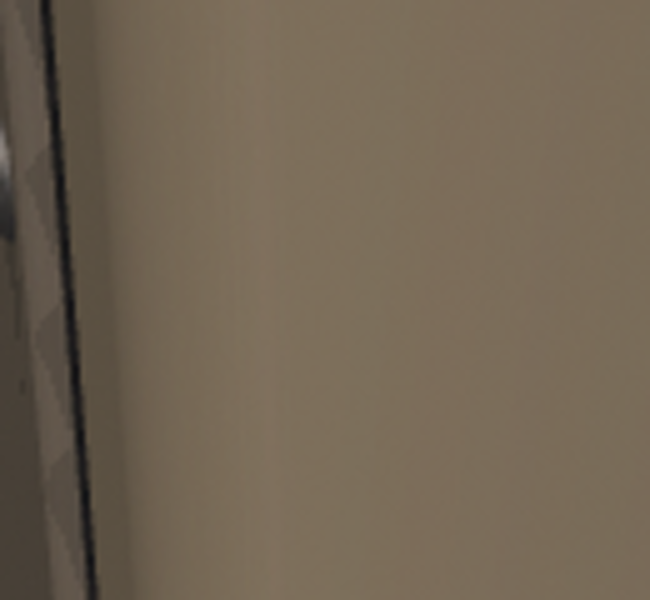

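View pics/w5.png

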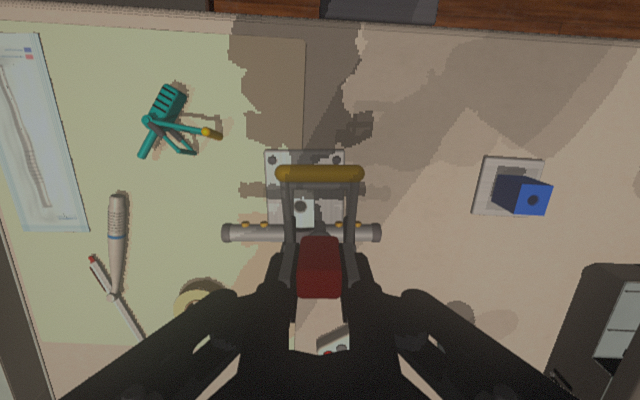

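```bash
cat > m5.py <<'E'
from h import *
import sys
fn,z=sys.argv[1],float(sys.argv[2])  # z pin origin
hx=[int(a) for a in sys.argv[3:7]]
d=cal(fn);g=cv2.cvtColor(d['im'],cv2.COLOR_BGR2GRAY).astype(float);h=cv2.cvtColor(d['im'],cv2.COLOR_BGR2HSV)
x0,y0,x1,y1=hx
w=np.clip(np.percentile(g[y0:y1,x0:x1],75)-10-g[y0:y1,x0:x1],0,None);yy,xx=np.mgrid[y0:y1,x0:x1];u,v=(w*xx).sum()/w.sum(),(w*yy).sum()/w.sum()
print('hole px',u,v,onz(d,u,v,.086).round(4))
m=cv2.inRange(h,(0,140,60),(10,255,255));k=np.zeros_like(m);k[225:310,285:360]=1;m=m*k;p=np.argwhere(m)[:,::-1]
print('red bbox',p.min(0),p.max(0))
for vv in (p[:,1].max()+.5,): print('pin top far edge',onz(d,p[:,0].mean(),vv,z+.045).round(4))
m=cv2.inRange(h,(18,120,70),(34,255,255));k=np.zeros_like(m);k[150:195,255:380]=1;m=m*k;p=np.argwhere(m)[:,::-1].astype(np.float32)
r=cv2.minAreaRect(p);vv=cv2.fitLine(p,cv2.DIST_L2,0,.01,.01).ravel()
c=r[0];q0=onz(d,c[0]-30*vv[0],c[1]-30*vv[1],z+.026);q1=onz(d,c[0]+30*vv[0],c[1]+30*vv[1],z+.026);e=(q1-q0)*np.sign(vv[0])
print('tab',len(p),c,onz(d,*c,z+.026).round(4),'pin heading',np.degrees(np.arctan2(e[1],e[0]))-90)
E
python3 m5.py pics/w5.png 0.1475 293 197 310 216; python3 m5.py pics/w4.png 0.055 0 0 9 9; python3 m5.py pics/w3.png 0.045 0 0 9 9
python3 -c "
from h import *
crop('pics/w5.png','pics/w5c.png',240,140,400,310,4)"
```

```text
hole px 299.3892761855581 204.92477838023927 [ 0.4923 -0.1772  0.086 ]
red bbox [296 237] [341 297]
pin top far edge [ 0.4992 -0.161   0.1925]
tab 1445 (319.0, 173.0) [ 0.4445 -0.1643  0.1735] pin heading 3.213484160760089
hole px 3.862222222222222 0.6555555555555556 [ 0.3688 -0.0775  0.086 ]
red bbox [296 236] [341 297]
pin top far edge [0.4949 0.039  0.1   ]
tab 1464 (319.5, 172.5) [0.4397 0.0406 0.081 ] pin heading -1.4999325531823615
hole px 4.177777777777778 1.16 [ 0.3726 -0.0685  0.086 ]
red bbox [299 235] [344 296]
pin top far edge [0.4953 0.0401 0.09  ]
tab 1463 (321.5, 172.0) [0.4402 0.0416 0.071 ] pin heading -1.369720945193606
```

View pics/w5c.png

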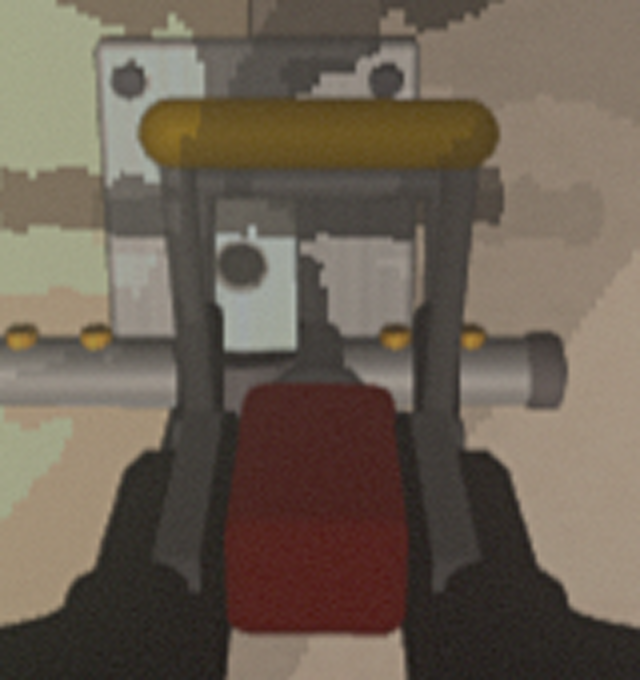

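Pin heading is 3.2°, matching the stand's 3.4°. I'll move over the hole and lower until the tip is about 3 mm above it.

Emit:
apply_moves(moves=[[[-0.5, -0.04, 0], 0, 0], [[-1, -0.08, 0], 0, 0], [[-1.5, -0.12, 0], -0.2, 0], [[-1.5, -0.12, 0.5], -0.2, 0], [[-1.5, -0.12, 1], -0.2, 0], [[-1.5, -0.12, 1.5], -0.2, 0], [[-1.5, -0.12, 2], -0.2, 0], [[-1.5, -0.12, 2.5], -0.2, 0], [[-1.5, -0.12, 2.8], -0.2, 0], [[-1.5, -0.12, 2.8], -0.2, 0]])

```text
clock: 7.15
tcp_pos: [0.4943, -0.1758, 0.136]
orientation: [-0.0, 0.685, 0.729, -0.0]
wrist_force: [-0.5, -0.2, -1.5]
finger_gap: 0.0212
```

```bash
python3 - <<'E'
from h import *
for i in range(2): grab('top')
s=env.get_state();print(s['clock'],s['tcp_pos'],np.abs(s['qvel']).max(),s['finger_gap'],s['wrist_force'],s['ft_torque'])
W=grab('wrist','pics/w6.png');T=grab('top','pics/t6.png')
crop('pics/w6.png','pics/w6c.png',240,140,400,310,4)
crop('pics/t6.png','pics/t6c.png',290,180,370,260,6)
E
```

```text
7.25 [ 0.49454434 -0.17587241  0.13638295] 0.002373072009095971 0.02105647450677339 [-1.82096898e-01 -2.62486969e-04 -9.45757523e-01] [-0.04165685 -0.02330672  0.02056224]
```

View pics/w6c.png

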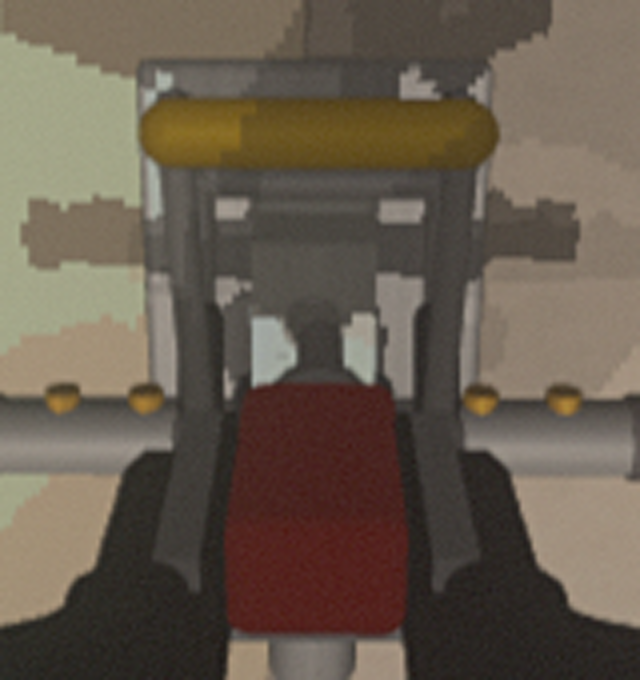

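View pics/t6c.png

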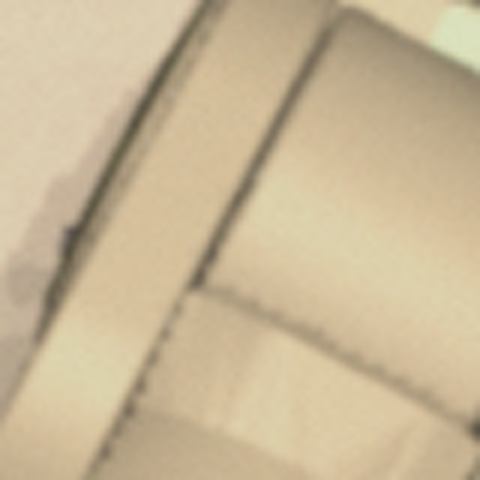

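```bash
python3 - <<'E'
from h import *
d=cal('pics/w6.png')
c=lambda p:(np.round([(proj(d,p)[0]-240)*4+1.5,(proj(d,p)[1]-140)*4+1.5])).tolist()
print('hole c',c((.4933,-.1768,.086)),'hole front',c((.4876,-.1768,.086)),'tip front',c((.4930-.003,-.1758,.0895)),'tip c',c((.4930,-.1758,.0895)))
print('spindle front edge',c((.4783,-.1775,.086)),'sides',c((.485,-.166,.086)),c((.485,-.188,.086)))
im=cv2.imread('pics/w6.png')[205:240,295:340];im=cv2.convertScaleAbs(im,alpha=2,beta=-40)
cv2.imwrite('pics/w6d.png',cv2.resize(im,None,fx=16,fy=16,interpolation=cv2.INTER_CUBIC))
E
```

```text
hole c [313.0, 324.0] hole front [315.0, 294.0] tip front [320.0, 315.0] tip c [319.0, 330.0]
spindle front edge [315.0, 244.0] sides [378.0, 284.0] [253.0, 277.0]
```

View pics/w6d.png

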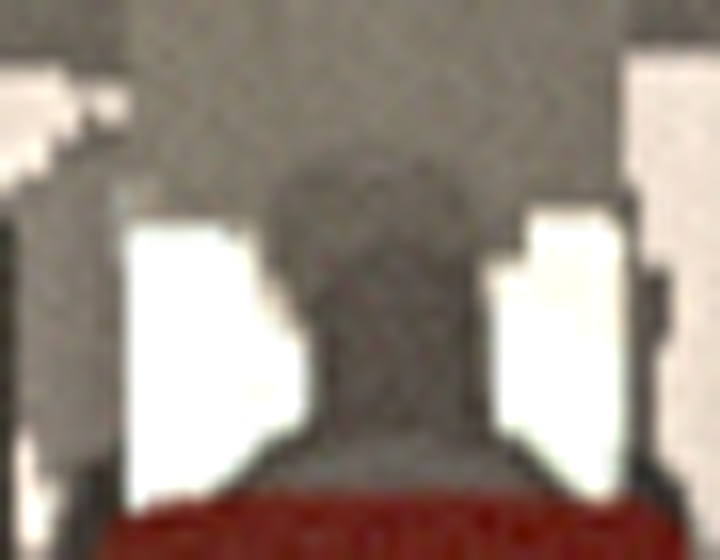

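The enlargement shows the hole's dark ellipse centred at about column 372 with the shank at 402. The pin is therefore about 1.5 mm to +y and 0.7 mm behind the hole. I'll correct that and then lower gently.

Emit:
apply_moves(moves=[[[-0.08, -0.04, 0], 0, 0], [[-0.15, -0.08, 0], 0, 0], [[-0.15, -0.08, 0], 0, 0], [[-0.15, -0.08, 0.1], 0, 0], [[-0.15, -0.08, 0.2], 0, 0], [[-0.15, -0.08, 0.3], 0, 0], [[-0.15, -0.08, 0.4], 0, 0], [[-0.15, -0.08, 0.5], 0, 0], [[-0.15, -0.08, 0.6], 0, 0], [[-0.15, -0.08, 0.6], 0, 0]])

```text
clock: 8.6
tcp_pos: [0.4937, -0.1774, 0.1302]
orientation: [-0.0, 0.685, 0.729, -0.0]
wrist_force: [-1.0, -0.1, -0.7]
finger_gap: 0.0207
```

```bash
cat > st.py <<'E'
from h import *
s=env.get_state();print(s['clock'],s['tcp_pos'].round(4),'F',s['wrist_force'].round(2),'M',s['ft_torque'].round(3),s['finger_gap'].round(4),to(s['tcp_pos'])[1])
E
python3 st.py
```

```text
Traceback (most recent call last):
  File "st.py", line 2, in <module>
    s=env.get_state();print(s['clock'],s['tcp_pos'].round(4),'F',s['wrist_force'].round(2),'M',s['ft_torque'].round(3),s['finger_gap'].round(4),to(s['tcp_pos'])[1])
                                                                                                                       ^^^^^^^^^^^^^^^^^^^^^
AttributeError: 'float' object has no attribute 'round'
```

The tip should now be about 2 mm below the spindle top with no contact force. I'll continue down slowly.

Emit:
apply_moves(moves=[[[0, 0, 0.05], 0, 0], [[0, 0, 0.1], 0, 0], [[0, 0, 0.15], 0, 0], [[0, 0, 0.2], 0, 0], [[0, 0, 0.25], 0, 0], [[0, 0, 0.3], 0, 0], [[0, 0, 0.35], 0, 0], [[0, 0, 0.4], 0, 0], [[0, 0, 0.5], 0, 0], [[0, 0, 0.5], 0, 0]])

```text
clock: 9.85
tcp_pos: [0.4937, -0.1773, 0.1251]
orientation: [-0.0, 0.685, 0.729, 0.0]
wrist_force: [0.3, 0.3, -2.1]
finger_gap: 0.0211
```

```bash
sed -i "s/s\['finger_gap'\].round(4)/s['finger_gap']/" st.py; python3 st.py; python3 - <<'E'
from h import *
grab('wrist','pics/w7.png');crop('pics/w7.png','pics/w7c.png',260,160,380,310,4)
E
```

```text
9.85 [ 0.4937 -0.1773  0.1251] F [ 0.31  0.28 -2.08] M [ 0.005 -0.035  0.044] 0.02106953767846018 93.53
```

View pics/w7c.png

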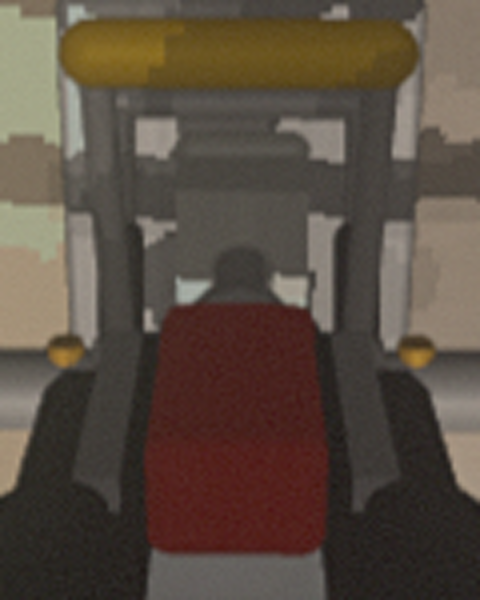

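The pin is in the hole and centred, with negligible force. Continuing down.

Emit:
apply_moves(moves=[[[0, 0, 0.15], 0, 0], [[0, 0, 0.3], 0, 0], [[0, 0, 0.45], 0, 0], [[0, 0, 0.6], 0, 0], [[0, 0, 0.75], 0, 0], [[0, 0, 0.9], 0, 0], [[0, 0, 1.05], 0, 0], [[0, 0, 1.2], 0, 0], [[0, 0, 1.3], 0, 0], [[0, 0, 1.3], 0, 0]])

```text
clock: 11.15
tcp_pos: [0.4937, -0.1774, 0.1122]
orientation: [-0.0, 0.685, 0.729, 0.0]
wrist_force: [-0.8, -0.3, -1.0]
finger_gap: 0.0212
```

```bash
python3 st.py
```

```text
11.15 [ 0.4937 -0.1774  0.1122] F [-0.82 -0.33 -0.95] M [-0.006  0.008 -0.003] 0.021205381461306377 93.53
```

Emit:
apply_moves(moves=[[[0, 0, 0.15], 0, 0], [[0, 0, 0.3], 0, 0], [[0, 0, 0.45], 0, 0], [[0, 0, 0.6], 0, 0], [[0, 0, 0.7], 0, 0], [[0, 0, 0.75], 0, 0], [[0, 0, 0.8], 0, 0], [[0, 0, 0.84], 0, 0], [[0, 0, 0.88], 0, 0], [[0, 0, 0.88], 0, 0]])

```text
clock: 12.4
tcp_pos: [0.4938, -0.1774, 0.1036]
orientation: [0.0, 0.685, 0.729, 0.0]
wrist_force: [0.2, 1.3, -0.2]
finger_gap: 0.0215
```

```bash
python3 st.py
```

```text
12.4 [ 0.4938 -0.1774  0.1036] F [ 0.2   1.33 -0.16] M [-0.021  0.012 -0.054] 0.02151420673174187 93.53
```

Emit:
apply_moves(moves=[[[0, 0, 0.04], 0, 0], [[0, 0, 0.08], 0, 0], [[0, 0, 0.12], 0, 0], [[0, 0, 0.12], 0, 0], [[0, 0, 0.16], 0, 0], [[0, 0, 0.16], 0, 0], [[0, 0, 0.2], 0, 0], [[0, 0, 0.2], 0, 0], [[0, 0, 0.2], 0, 0], [[0, 0, 0.2], 0, 0]])

```text
clock: 13.65
tcp_pos: [0.494, -0.1774, 0.1034]
orientation: [0.001, 0.685, 0.729, 0.0]
wrist_force: [-4.9, 1.7, 13.8]
finger_gap: 0.0211
```

```bash
python3 st.py
```

```text
13.65 [ 0.494  -0.1774  0.1034] F [-4.92  1.73 13.85] M [ 0.511  1.002 -0.013] 0.021118451360924176 93.54
```

The collar has contact at the expected height (13.8 N, TCP 0.1034 m), so the pin is home. I'll relax the load, open and retreat upward.

Emit:
apply_moves(moves=[[[0, 0, -0.1], 0, 0], [[0, 0, -0.18], 0, 0], [[0, 0, -0.18], 0, 0.3], [[0, 0, -0.18], 0, 0.5], [[0, 0, -0.18], 0, 0.6], [[0, 0, -0.18], 0, 0.6], [[0, 0, -0.18], 0, 0.6], [[0, 0, -1], 0, 0.6], [[0, 0, -3], 0, 0.6], [[0, 0, -6], 0, 0.6]])

```text
clock: 14.9
tcp_pos: [0.4932, -0.1771, 0.1619]
orientation: [-0.001, 0.685, 0.729, -0.0]
wrist_force: [-0.6, -0.5, -0.1]
finger_gap: 0.0515
```

```bash
python3 st.py; python3 - <<'E'
from h import *
for i in range(2): grab('top')
grab('wrist','pics/w8.png');crop('pics/w8.png','pics/w8c.png',240,140,400,310,4)
E
```

```text
14.9 [ 0.4932 -0.1771  0.1619] F [-0.64 -0.5  -0.11] M [-0.015  0.01  -0.005] 0.051515410955346085 93.54
```

View pics/w8c.png

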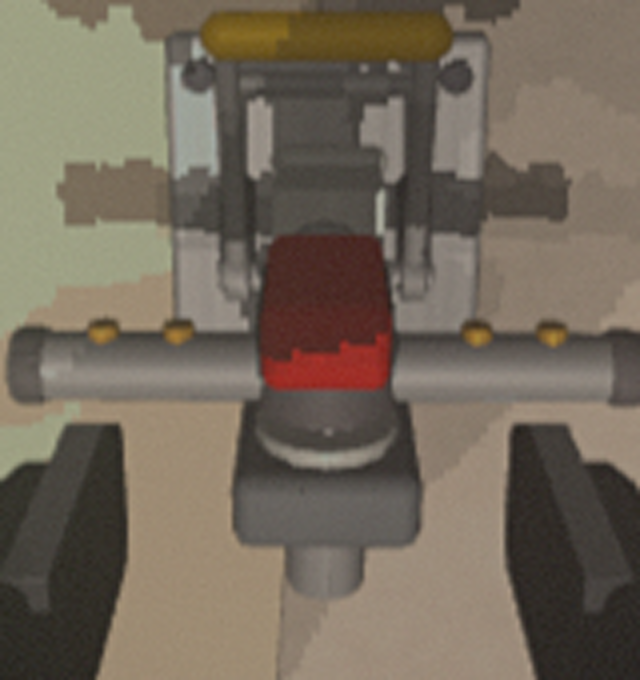

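The collar is seated, the loop points along the spindle end, and the tab is at about pixel (322,149). Next I'll locate the tab for pressing.

```bash
python3 - <<'E'
from h import *
d=cal('pics/w8.png');s=env.get_state();print(s['tcp_pos'])
print('tab',onz(d,321.6,148.9,.112),'ends',onz(d,240+203/4,140+36/4,.112),onz(d,240+452/4,140+36/4,.112))
print('redtop ctr',onz(d,240+327/4,140+350/4,.131), 'far',onz(d,240+327/4,140+389/4,.131))
print(to((.4438,-.1801,.135),93.4))
E
```

```text
[ 0.4951099  -0.1781138   0.16357925]
tab [ 0.44435025 -0.18026862  0.112     ] ends [ 0.44571616 -0.20075391  0.112     ] [ 0.44309474 -0.15942563  0.112     ]
redtop ctr [ 0.49276567 -0.17708135  0.131     ] far [ 0.4998287  -0.17661333  0.131     ]
(array([ 0.12, -5.14,  2.84]), np.float64(93.54), np.float64(0.14))
```

Tab measured at (0.4443, −0.1803), which matches the prediction. I'll shut the fingers and move above it.

Emit:
apply_moves(moves=[[[0.03, -1.2, 0], 0, 0.3], [[0.06, -2.5, 0], 0, 0], [[0.09, -3.8, 0], 0, 0], [[0.12, -5.1, 0], 0, 0], [[0.12, -5.1, 0], 0, 0], [[0.12, -5.1, 0.6], 0, 0], [[0.12, -5.1, 1.4], 0, 0], [[0.12, -5.1, 2.2], 0, 0], [[0.12, -5.1, 2.8], 0, 0], [[0.12, -5.1, 2.8], 0, 0]])

```text
clock: 16.3
tcp_pos: [0.4424, -0.179, 0.1327]
orientation: [-0.001, 0.685, 0.729, -0.0]
wrist_force: [-0.3, 0.5, -0.8]
finger_gap: 0.0
```

```bash
python3 st.py; python3 - <<'E'
from h import *
grab('wrist','pics/w9.png');crop('pics/w9.png','pics/w9c.png',220,190,420,340,4)
E
```

```text
16.3 [ 0.4424 -0.179   0.1327] F [-0.26  0.55 -0.84] M [0.048 0.046 0.007] 1.5335731634987385e-06 93.54
```

View pics/w9c.png

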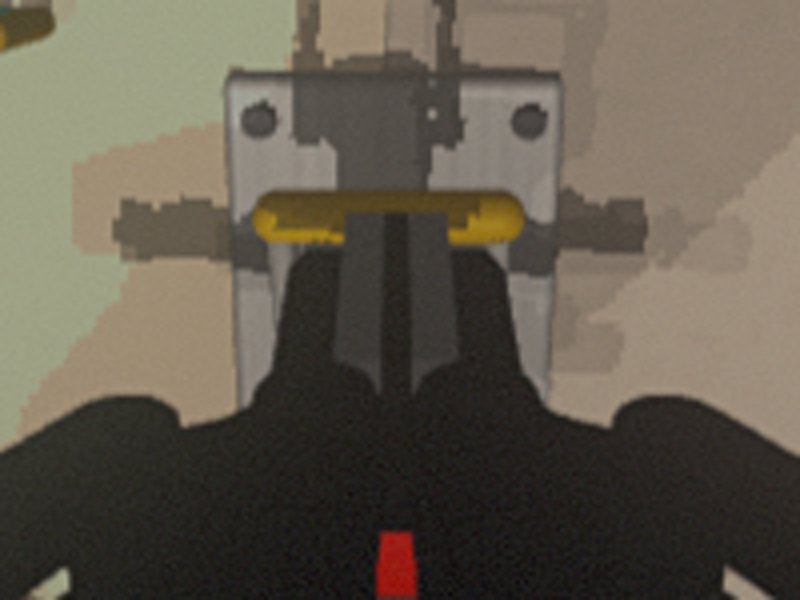

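The shut fingertips are centred over the yellow tab. Pressing down in steps.

Emit:
apply_moves(moves=[[[0, 0.1, 0.6], 0, 0], [[0, 0.1, 1.2], 0, 0], [[0, 0.1, 1.7], 0, 0], [[0, 0.1, 2.2], 0, 0], [[0, 0.1, 2.7], 0, 0], [[0, 0.1, 3.2], 0, 0], [[0, 0.1, 3.6], 0, 0], [[0, 0.1, 4], 0, 0], [[0, 0.1, 4.4], 0, 0], [[0, 0.1, 4.4], 0, 0]])

```text
clock: 17.6
tcp_pos: [0.4437, -0.1792, 0.0892]
orientation: [-0.0, 0.685, 0.729, 0.0]
wrist_force: [-0.4, -0.3, 0.7]
finger_gap: 0.0001
```

```bash
python3 st.py
```

```text
17.6 [ 0.4437 -0.1792  0.0892] F [-0.39 -0.26  0.69] M [-0.01   0.057  0.005] 6.988908303293374e-05 93.54
```

Emit:
apply_moves(moves=[[[0, 0, 0.3], 0, 0], [[0, 0, 0.6], 0, 0], [[0, 0, 0.8], 0, 0], [[0, 0, 1], 0, 0], [[0, 0, 1.2], 0, 0], [[0, 0, 1.35], 0, 0], [[0, 0, 1.5], 0, 0], [[0, 0, 1.65], 0, 0], [[0, 0, 1.75], 0, 0], [[0, 0, 1.75], 0, 0]])

```text
clock: 18.85
tcp_pos: [0.4451, -0.1797, 0.0726]
orientation: [0.001, 0.685, 0.729, 0.001]
wrist_force: [3.5, 1.2, 3.7]
finger_gap: 0.0002
```

```bash
python3 st.py
```

```text
18.85 [ 0.4451 -0.1797  0.0726] F [3.54 1.21 3.73] M [ 0.114 -0.722  0.025] 0.00019726288496484858 93.55
```

Emit:
apply_moves(moves=[[[0, 0, 0.1], 0, 0], [[0, 0, 0.2], 0, 0], [[0, 0, 0.3], 0, 0], [[0, 0, 0.4], 0, 0], [[0, 0, 0.5], 0, 0], [[0, 0, 0.5], 0, 0], [[0, 0, 0.5], 0, 0], [[0, 0, 0.5], 0, 0], [[0, 0, 0.5], 0, 0], [[0, 0, 0.5], 0, 0]])

```text
clock: 20.1
tcp_pos: [0.4438, -0.1793, 0.067]
orientation: [0.0, 0.685, 0.729, 0.0]
wrist_force: [-0.3, -0.6, 0.5]
finger_gap: -0.0001
```

```bash
python3 st.py
```

```text
20.1 [ 0.4438 -0.1793  0.067 ] F [-0.29 -0.6   0.5 ] M [ 0.032 -0.034 -0.01 ] -9.84395349881873e-05 93.53
```

The force rose and then fell to zero, which is what snapping behind the lip should look like. I'll lift away and check.

Emit:
apply_moves(moves=[[[0, 0, -0.5], 0, 0], [[0, 0, -1.2], 0, 0], [[0, 0, -2.2], 0, 0], [[0, 0, -3.5], 0, 0], [[0, 0, -5], 0, 0], [[0, 0, -7], 0, 0], [[0, 0, -9], 0, 0], [[0, 0, -11], 0, 0], [[0, 0, -12.5], 0, 0], [[0, 0, -12.5], 0, 0]])

```text
clock: 21.35
tcp_pos: [0.4446, -0.1797, 0.1935]
orientation: [0.001, 0.685, 0.729, 0.0]
wrist_force: [-0.6, -0.8, 0.7]
finger_gap: 0.0
```

```bash
python3 st.py; python3 - <<'E'
from h import *
grab('wrist','pics/w10.png')
E
```

```text
21.35 [ 0.4446 -0.1797  0.1935] F [-0.64 -0.8   0.73] M [-0.036  0.01   0.029] 3.5080704903886424e-05 93.54
```

View pics/w10.png

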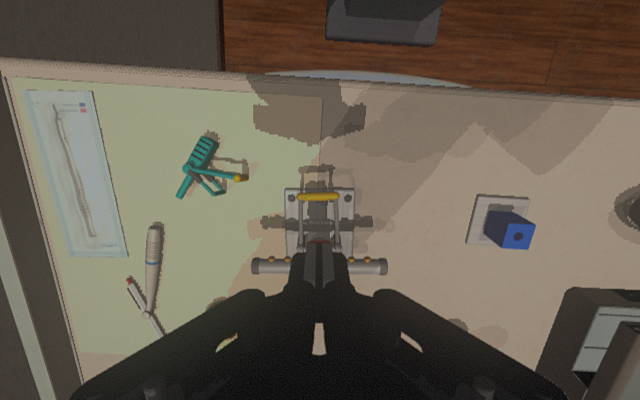

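Tab at about (318,197), still ambiguous from this angle. I'll move the arm aside so the scene camera can see the stand.

Emit:
apply_moves(moves=[[[-2, 0, -1], 0, 0], [[-5, 0, -2], 0, 0], [[-8, 0, -3], 0, 0], [[-11, 0, -3], 0, 0], [[-14, 0, -3], 0, 0], [[-17, 0, -3], 0, 0], [[-20, 0, -3], 0, 0], [[-22, 0, -3], 0, 0], [[-22, 0, -3], 0, 0], [[-22, 0, -3], 0, 0]])

```text
clock: 22.65
tcp_pos: [0.457, -0.3979, 0.2211]
orientation: [-0.001, 0.685, 0.729, 0.0]
wrist_force: [0.2, -1.0, -0.0]
finger_gap: -0.0002
```

```bash
python3 st.py; python3 - <<'E'
from h import *
grab('scene','pics/s11.png');grab('wrist','pics/w11.png');T=grab('top','pics/t11.png')
a=cv2.resize(cv2.imread('pics/s11.png')[175:255,300:380],(400,400),interpolation=cv2.INTER_CUBIC)
b=cv2.resize(cv2.imread('pics/t11.png')[190:250,297:357],(400,400),interpolation=cv2.INTER_CUBIC)
cv2.imwrite('pics/c11.png',np.hstack([a,b]))
E
```

```text
22.65 [ 0.457  -0.3979  0.2211] F [ 0.2  -1.   -0.03] M [0.026 0.039 0.01 ] -0.0002140197937442391 93.54
```

View pics/c11.png

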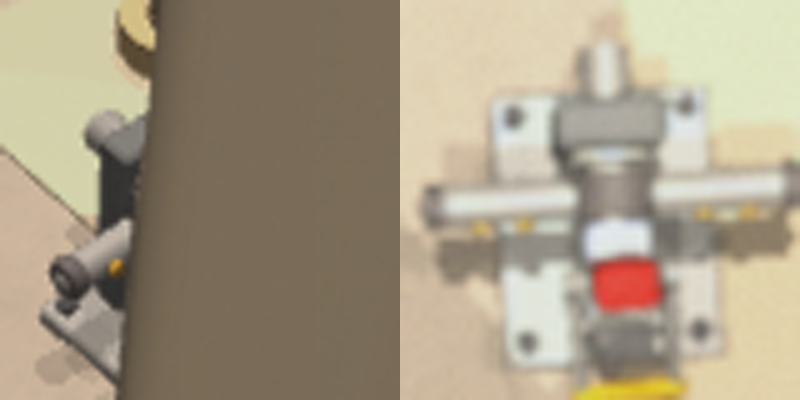

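View pics/s11.png

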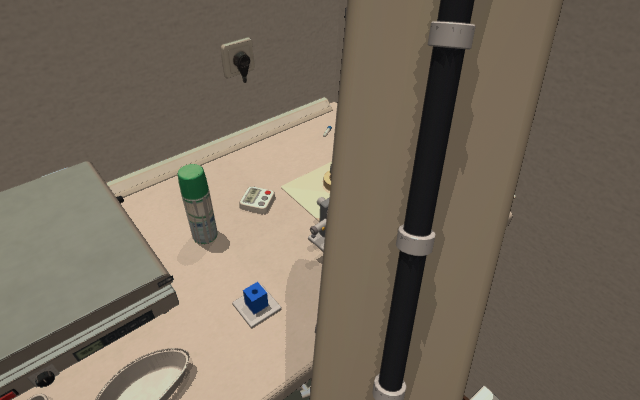

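```bash
python3 - <<'E'
from h import *
for n,b in(('pics/w10.png',(290,180,350,215)),('pics/t11.png',(310,235,350,260)),('pics/w11.png',(400,100,600,320))):
    d=cal(n);h=cv2.cvtColor(d['im'],cv2.COLOR_BGR2HSV);m=cv2.inRange(h,(22,150,90),(33,255,255));k=np.zeros_like(m);k[b[1]:b[3],b[0]:b[2]]=1
    p=np.argwhere(m*k)[:,::-1].astype(np.float32)
    if len(p)<5: print(n,'none');continue
    c=cv2.minAreaRect(p)[0];print(n,len(p),c,onz(d,*c,.065).round(4),onz(d,*c,.112).round(4))
    if 'w10' in n:A=(d,*c)
    if 't11' in n:B=(d,*c)
print(tri([A,B]))
E
```

```text
pics/w10.png 157 (317.5, 196.5) [ 0.4509 -0.1811  0.065 ] [ 0.4356 -0.1817  0.112 ]
pics/t11.png 41 (330.97540283203125, 248.2295379638672) [ 0.4518 -0.1811  0.065 ] [ 0.4534 -0.1787  0.112 ]
pics/w11.png 141 (488.0205078125, 184.49301147460938) [ 0.4474 -0.2191  0.065 ] [ 0.4361 -0.248   0.112 ]
(array([ 0.45172794, -0.1811139 ,  0.0626578 ]), [np.float64(9.917363852035417e-05), np.float64(9.917363852034321e-05)])
```

View pics/w11.png

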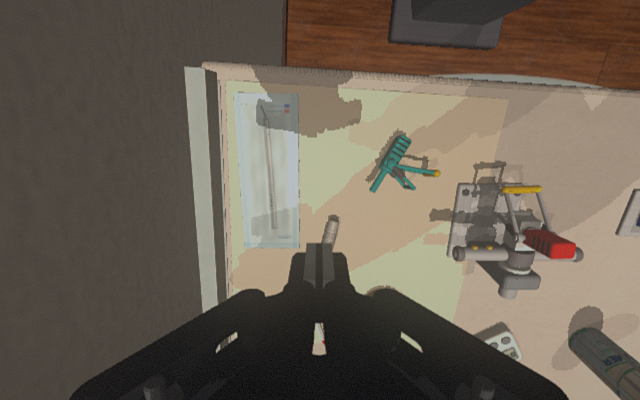

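The tab triangulates to z = 63 mm and 41 mm out, so the loop is caught (open would be 112 mm and 49 mm). I'll enlarge this side view to check the collar.

```bash
python3 -c "
from h import *
im=cv2.convertScaleAbs(cv2.imread('pics/w11.png')[165:305,440:590],alpha=1.5)
cv2.imwrite('pics/w11c.png',cv2.resize(im,None,fx=4,fy=4,interpolation=cv2.INTER_CUBIC))"
```

```text
(no output)
```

View pics/w11c.png

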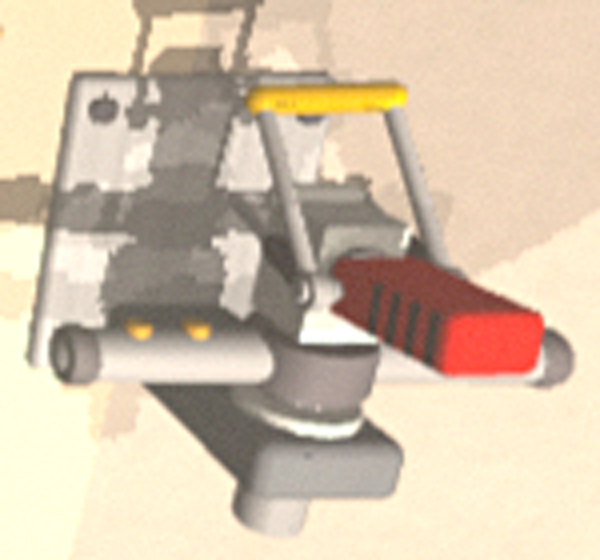

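```bash
python3 - <<'E'
from h import *
print(tri([(cal('pics/w11.png'),562.8,250.8),(cal('pics/t11.png'),331.2,232.5)]))
s=env.get_state();print(s['clock'],np.abs(s['qvel']).max(),s['wrist_force'])
print(env.hand_in())
E
```

```text
(array([ 0.48840421, -0.17834305,  0.13084107]), [np.float64(0.0006236599748450126), np.float64(0.0006236599748448462)])
22.8 0.004928169473361715 [-0.12646524  1.15973714  0.02979996]
the job is handed in; nothing more can be done
None
```

The hitch pin is home in the spindle and the loop is caught behind the lip. I handed the job in at 22.8 s with the arm clear of everything.

**What I did**
- I gripped the red-headed pin across its grip, lifted it out of the blue block, and turned it to the stand's heading.
- A close-up showed the pin about 1.5 mm off the hole. I corrected that and lowered it with almost no force until the collar touched at about 14 N, at the expected height.
- With the fingers shut I pressed the yellow tab straight down. The force rose to about 5 N and fell to zero as the loop snapped over, and then I lifted off.

**Last checks**
- **Collar:** the top of the pin head is at z = 130.8 mm, against 131 mm expected with the collar flush.
- **Loop:** the tab is at z = 63 mm and 41 mm out from the pin. Caught should be about 65 mm and 43 mm; open would be 112 mm and 49 mm. The loop stayed down after release.
- **Position:** the last reading put the head top about 4 mm nearer the robot than before the press. I did not look into it; it could be the floating spindle shifting or measurement error.
- **Not seen:** the arm hid the stand from the scene camera after the press, so these checks rest on the top and wrist views.
- **Other items:** I touched none of them, and those in view in the last pictures looked unmoved. I did not measure their positions again.

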